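Back the mainspring winder off one tooth

TASK

The clock mainspring winder has been wound one tooth too far. With a fingertip lift the ratchet pawl clear of the teeth, then push the wheel backward (counter-clockwise seen from above) by one tooth, and push the pawl fully home again in the next notch. Only push: do not grip the pins or the pawl's post between the fingers, and leave the loose things on the bench where they lie.

Things in the scene. Friction and masses are not known exactly. Their poses are not given: they have to be found in the camera images.
- winder: Winder bolted to the bench (cannot shift): green base plate 20 mm thick with a flat brass ratchet wheel and a steel pawl. Origin on the bench under the wheel's vertical axis, z up. In its frame the plate spans x -130 to 85, y -85 to 105 mm; the pawl lies along the wheel's +y side, pivot at (-62, 72) mm, nose pointing to +x, in the teeth at (0, 56) mm. Corner bolt heads are 5 mm high.
- hub (a point): On the wheel's vertical axis at its upper face, 40 mm above the bench. The wheel is 130 mm across the teeth, 108 mm at their roots, 12 mm thick; a hub 32 mm across with a 10 mm square end rises to 62 mm above the bench. 10 saw teeth, 36 degrees (0.628 rad) apart; their steep faces look counter-clockwise.
- wheel (a joint): Wheel angle, rad, growing counter-clockwise seen from above = backward. Starts at -0.16 to -0.06. At 0 a steep tooth face bears on the seated pawl, which stops it going backward. One tooth is 0.628; the pawl can seat in the next notch with the wheel between about 0.41 and 0.62 (best 0.52). Friction about 0.2 N m (5 N on a pin), no spring: it stays where left.
- pawl (a joint): Pawl angle, rad: 0 fully home on its stop in a notch (as at the start), growing counter-clockwise seen from above as the nose swings out, to a stop at 0.7. The nose is clear of the teeth above about 0.2; 0.3 to 0.6 is well lifted. Stiff pivot (0.09 N m, 2 N on the post), no spring: it stays where left, lifted or seated, and must be pushed back home.
- pawl_pivot (a point): Top of the pawl's vertical pivot, 42 mm above the bench, fixed on the winder.
- pawl_post (a point): Centre of the top (80 mm above the bench) of the upright finger post at the end of the pawl's tail: 12 mm diameter, rising 39 mm from the tail, 45 mm from the pivot on the side away from the nose. Seated, it is at (-106, 80) mm in the winder's frame; pushing it to the winder's -y lifts the nose out of the teeth, pushing it back to +y seats the nose.
- pawl_nose (a point): Upper face of the pawl's nose tip, 41 mm above the bench. The pawl is a steel bar 29 to 41 mm above the bench, about 14 mm wide; the nose is 7 mm wide at its tip and about 64 mm from the pivot.
- pin0 (a point): Centre of the top (75 mm above the bench) of one of four upright steel turning pins on the wheel, 10 mm diameter, 35 mm tall, 45 mm from the wheel's axis, 90 degrees apart. At wheel angle 0 it is at 45 degrees from the winder's +x (counter-clockwise). Any pin may be pushed. It moves with the wheel.
- pin1 (a point): Centre of the top (75 mm above the bench) of the second of four upright steel turning pins on the wheel, 10 mm diameter, 35 mm tall, 45 mm from the wheel's axis, 90 degrees apart. At wheel angle 0: 135 degrees. Any pin may be pushed. It moves with the wheel.
- pin2 (a point): Centre of the top (75 mm above the bench) of the third of four upright steel turning pins on the wheel, 10 mm diameter, 35 mm tall, 45 mm from the wheel's axis, 90 degrees apart. At wheel angle 0: 225 degrees. Any pin may be pushed. It moves with the wheel.
- pin3 (a point): Centre of the top (75 mm above the bench) of the fourth of four upright steel turning pins on the wheel, 10 mm diameter, 35 mm tall, 45 mm from the wheel's axis, 90 degrees apart. At wheel angle 0: 315 degrees. Any pin may be pushed. It moves with the wheel.
- barrel: Bystander, loose: plain brass spring barrel, 42 mm diameter, 26 mm high; origin at the centre of its underside.
- oil_cup: Bystander, loose: small black waisted cup, 46 mm diameter, 26 mm high; origin at the centre of its underside.
- loupe: Bystander, loose: grey eyeglass (loupe) standing on its wide end, 38 mm diameter at the foot, 36 mm high; origin at the centre of its underside.
- driver: Bystander, loose: wooden-handled screwdriver about 150 mm long, lying on the bench along its own x axis; origin at its middle, on the bench.

How it is judged:
On the way, in this order (a step that is already met when the one before it is completed fails the run):
1. the pawl is lifted clear of the teeth while the wheel still stands in its first notch (value of joint pawl above 0.22 rad and value of joint wheel between -0.4 and 0.12 rad), for 0.1 s.
2. with the pawl clear, the wheel is pushed backward by one tooth (value of joint pawl above 0.18 rad and value of joint wheel between 0.3 and 0.68 rad), for 0.2 s.
At the end, for the whole second after the job is handed in: the pawl is home (within 0.05 rad) in the next notch, the wheel one tooth (0.30 to 0.68 rad on its joint) backward and at rest, the loose things within 20 mm of where they lay (value of joint pawl below 0.05 rad and value of joint wheel between 0.3 and 0.68 rad and velocity of joint wheel between -0.05 and 0.05 rad/s and distance of each of barrel, oil_cup, loupe, driver from where it was at the start of the episode below 0.02 m); the robot touches nothing.
It fails at once if a loose bystander is moved more than 20 mm or lifted (distance of any of barrel, oil_cup, loupe, driver from where it was at the start of the episode above 0.02 m).
It fails at once if a turning pin or the pawl's post is taken between the fingers ((horizontal distance between the grasp point and pin0 below 0.006 m and z of the grasp point in the frame of pin0 below 0.012 m and contact force between the fingers and wheel above 0.5 N) or (horizontal distance between the grasp point and pin1 below 0.006 m and z of the grasp point in the frame of pin1 below 0.012 m and contact force between the fingers and wheel above 0.5 N) or (horizontal distance between the grasp point and pin2 below 0.006 m and z of the grasp point in the frame of pin2 below 0.012 m and contact force between the fingers and wheel above 0.5 N) or (horizontal distance between the grasp point and pin3 below 0.006 m and z of the grasp point in the frame of pin3 below 0.012 m and contact force between the fingers and wheel above 0.5 N) or (horizontal distance between the grasp point and pawl_post below 0.006 m and z of the grasp point in the frame of pawl_post below 0.012 m and contact force between the fingers and pawl above 0.5 N)).
It fails at once if the wheel is turned backward two teeth or more (value of joint wheel above 1.2 rad).
It also fails if it takes over 61 s, if anything falls off the work surface, if the arm or the gripper's body presses on something with over 40 N, if the wrist force passes 120 N, or if a joint passes its speed limit or range.

ROBOT

A 7-joint arm with a two-finger parallel gripper is mounted at the origin on the work surface. World frame = base frame: x ahead of the robot, y to its left, z up, the work surface at z = 0. Lengths are in m, angles in rad, forces in N, time in s.
With the tool pointing down it reaches from about 0.425 to 0.875 m from the base axis. Payload 4.7 kg.
Tool frame: the origin (TCP) lies on the centre line of the jaws, within the pads' length; the fingertips stand 19 mm ahead of it and the grasp point (between the pads) is the TCP; x points along the fingers, z is the direction in which the jaws open and shut, and the axes are right-handed (so a half turn about x gives the same grasp; the last joint's range is limited). The gripper opens to 87 mm and grips with 3 to 60 N. Pads are 19 mm wide; open, the fingers measure 117 mm over their backs; the gripper's body (75 mm by 190 mm) begins 51 mm behind the grasp point.
Start: joints at [-1.191, 0.321, -0.07, 1.45, 0.023, 1.371, -0.057], TCP at [0.233, 0.607, 0.242] pointing down, gripper open.
Joint ranges: [-2.86, 2.86], [-0.3, 2.09], [-1.38, 1.24], [0.06, 2.45], [-1.56, 4.7], [0.09, 2.05], [-2.69, 2.69]. Speed limits (rad/s): [2.57, 2.57, 3.14, 3.14, 3.14, 3.14, 3.14].

INTERFACE

Orientations are given as a rotation vector (axis times angle).
In Python, from bench import get_state, get_image, camera_info, close_job gives the robot as it stands.
- The arm moves only by the tool jog_arm, never from a script. Its argument "targets" is a list of rows, each a list of 7 numbers: the turn, a rotation vector about the tool's x, y, z in degrees, then the shift along the tool's x, y, z in cm, then the finger opening in cm, from 0 to 8.7. In form: [[wx, wy, wz, tx, ty, tz, jaw], ...]. A call has 1 to 10 rows; each row shifts and turns the commanded pose from where the row before left it, along the tool's axes as they then stand; what a row does not reach is not made up. A row lasts 1/8 s, in which the tool goes at most 62.5 mm and 10.7 degrees, less where a joint would pass 70% of its speed; a pose out of reach is approached as far as the arm can. A call is refused whole if a number of a shift passes 6.25 or a number of a turn 10.7, either way. A call with a gripper value outside its range is refused whole. The fingers move at their own pace and stop on an object; "squeeze" is the grip in N (left out, the last holds). Time passes only in rows, so rows that do not move let the fingers close. It gives the time, the measured TCP pose, the force and the opening at its end, in the units of the state.
- get_state(): the state, without advancing time (a new reading comes with each control period).
- get_image(name): name is "scene" or "top" or "wrist"; returns (picture, depth): 480x640x3 uint8, red, green, blue; 480x640 float32, m along the optical axis (not along the pixel's ray), 0 where there is no reading.
- camera_info(name): a dict with "intrinsics" (3x3 intrinsics, pixels), "world_from_camera" (4x4, takes a point from camera to world coordinates); the wrist camera has in their place "mount" (4x4, takes a point from camera to tool coordinates, whose origin is the TCP and whose axes are the tool frame's). Camera axes: x right, y up, looking along -z (the intrinsics and any distortion apply to the point x, -y, -z); pixel columns grow to the right and rows downward; lengths in m; the calibration is good to about 2 mm. A picture is of the moment at which its call begins: read the wrist's pose just before it. camera_info takes no time and is no camera call.
- close_job(): hands the job in, once; it reports no verdict.
The state is a dict: "time": time; "joint_positions": joint angles; "qd": joint speeds; "joint_torque": joint torques, N m; "position": TCP position; "tool_rot": TCP orientation; "ft_force": force on the tool from outside, world axes, zero at the start; "torque": the same for the moment, N m; "grip_width": opening from 0.0 (shut) to 1.0 (fully open).
Only numpy, scipy, OpenCV 4.12 (cv2) and the standard library are available. Lean on these libraries where they do the work, as an engineer would, in place of code of your own. Each camera call takes 0.05 s, during which the arm holds its last target.

## Working session

There is one attempt and no reset: what is moved stays moved. The work goes in short steps, Python scripts to look and compute and a tool call to move; the robot and the scene stay as the last step left them, time stands still between calls to the robot, and variables do not carry over. Pictures are saved under pics/ and viewed, and the job is handed in when it is done.

Besides the shell and the picture viewer there is one more tool, called after "Emit:" as name([rows], argument=value, ...), one row to a line, values as JSON. jog_arm: Moves the arm, as the interface text tells. Its arguments: {"type":"object","properties":{"targets":{"type":"array"},"squeeze":{"type":"number"}},"required":["targets"]}

```bash
mkdir -p pics; ls; python3 - <<'E'
from bench import *
import cv2,numpy as np
s=get_state();print(s)
for n in ["scene","top"]:
    im,d=get_image(n);cv2.imwrite(f"pics/{n}0.png",im[...,::-1]);np.savez(f"{n}0.npz",im=im,d=d)
    print(n,camera_info(n))
print(camera_info("wrist"))
E
```

```text
pics
{'time': 0.0, 'joint_positions': array([-1.19089336,  0.32183917, -0.07007488,  1.45168739,  0.02259131,
        1.37076722, -0.05694535]), 'qd': array([-0.00249353,  0.00025416,  0.0016424 , -0.0010708 , -0.00122824,
       -0.000868  , -0.00108861]), 'joint_torque': array([ 1.41446471e-04, -4.91282523e+01, -4.03810563e-01, -3.12535608e+01,
       -6.40455913e-02,  4.35870280e-02,  1.48503505e-04]), 'position': array([0.23236828, 0.60649582, 0.24044466]), 'tool_rot': array([-0.93679971,  1.36191032,  0.93488516]), 'ft_force': array([-1.05232885,  0.01943359, -0.88588129]), 'torque': array([ 0.02388515, -0.03358887,  0.02218744]), 'grip_width': 1.0026766394930127}
scene {'intrinsics': array([[449.59531071,   0.        , 318.94011435],
       [  0.        , 449.59531071, 238.18074455],
       [  0.        ,   0.        ,   1.        ]]), 'world_from_camera': array([[ 0.12626595, -0.71735912,  0.68516626,  1.11029499],
       [ 0.99198261,  0.09495333, -0.08339288, -0.12163983],
       [-0.00523618,  0.69020269,  0.72359715,  0.6091609 ],
       [ 0.        ,  0.        ,  0.     
[... 282 characters left out ...]
  [-0.99981821,  0.00168757,  0.01899199, -0.02304448],
       [ 0.01901399,  0.16234574,  0.98655072,  0.77967502],
       [ 0.        ,  0.        ,  0.        ,  1.        ]])}
{'intrinsics': array([[350.86577147,   0.        , 318.64968555],
       [  0.        , 350.86577147, 235.31057784],
       [  0.        ,   0.        ,   1.        ]]), 'mount': array([[-2.60178540e-04,  2.59330452e-01, -9.65788615e-01,
        -1.42766092e-01],
       [-1.79514115e-03,  9.65786970e-01,  2.59330494e-01,
         7.00778497e-02],
       [ 9.99998355e-01,  1.80119912e-03,  2.14257723e-04,
         6.01117185e-04],
       [ 0.00000000e+00,  0.00000000e+00,  0.00000000e+00,
         1.00000000e+00]])}
```

View pics/scene0.png

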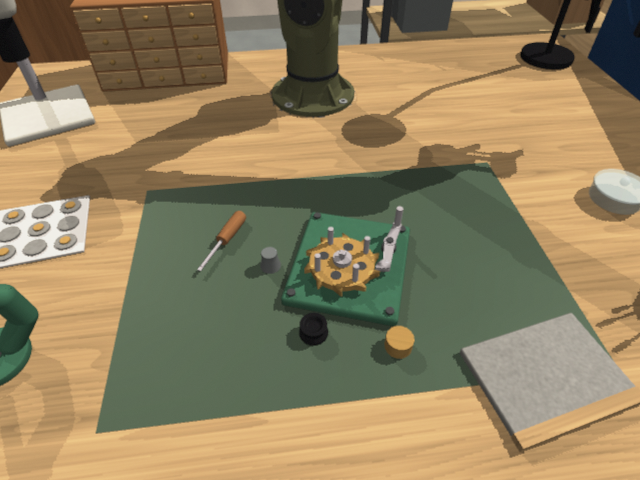

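View pics/top0.png

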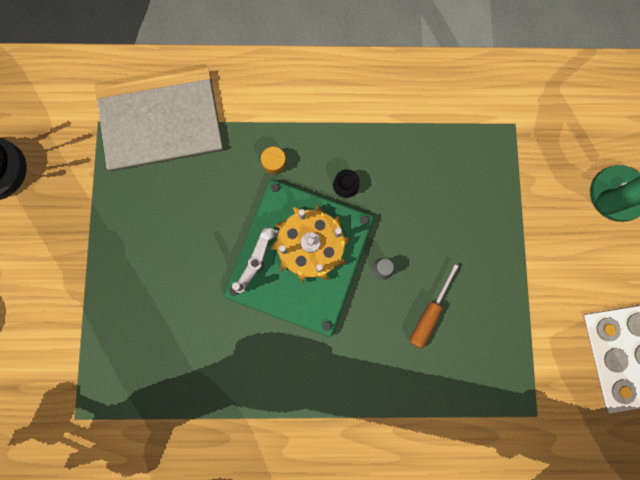

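The top view shows the plate at around (300,258), the hub near (311,241), the post at about (237,288) and the pawl pivot at about (255,263). I'll zoom in next.

```bash
cat > h.py <<'E'
import numpy as np,cv2
from bench import *
def ray(name,u,v,z):
    c=camera_info(name);K=c['intrinsics'];T=c['world_from_camera']
    d=T[:3,:3]@np.array([(u-K[0,2])/K[0,0],-(v-K[1,2])/K[1,1],-1.0]);o=T[:3,3]
    return o+d*(z-o[2])/d[2]
def proj(name,p):
    c=camera_info(name);K=c['intrinsics'];T=c['world_from_camera']
    q=T[:3,:3].T@(np.array(p)-T[:3,3]);return np.array([K[0,2]+K[0,0]*q[0]/-q[2],K[1,2]-K[1,1]*q[1]/-q[2]])
def crop(im,x0,y0,w,h,f,fn):
    c=cv2.resize(im[y0:y0+h,x0:x0+w,::-1],None,fx=f,fy=f,interpolation=cv2.INTER_CUBIC);cv2.imwrite(fn,c)
E
python3 - <<'E'
from h import *
crop(np.load("top0.npz")['im'],220,170,160,120,5,"pics/topc.png")
crop(np.load("top0.npz")['im'],220,220,160,120,5,"pics/topc2.png")
crop(np.load("scene0.npz")['im'],280,200,140,120,5.5,"pics/scc.png")
E
```

```text
(no output)
```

View pics/topc.png

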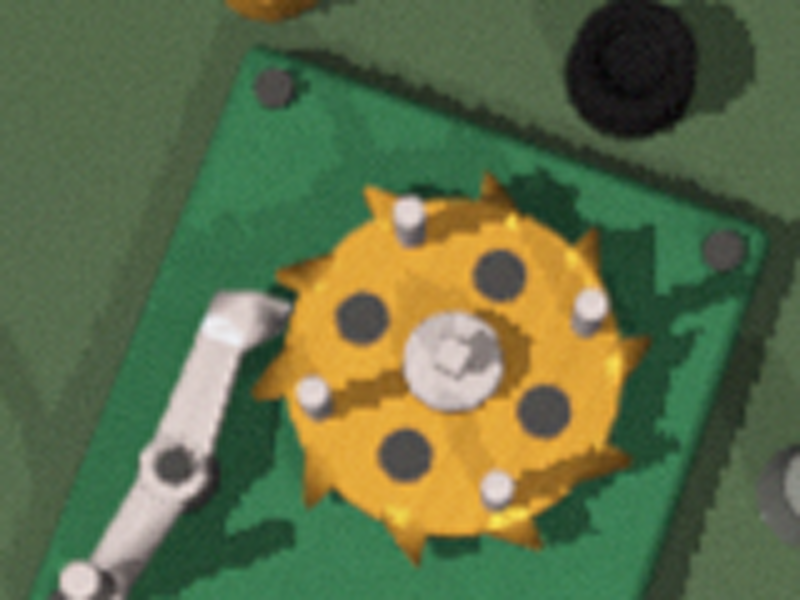

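View pics/topc2.png

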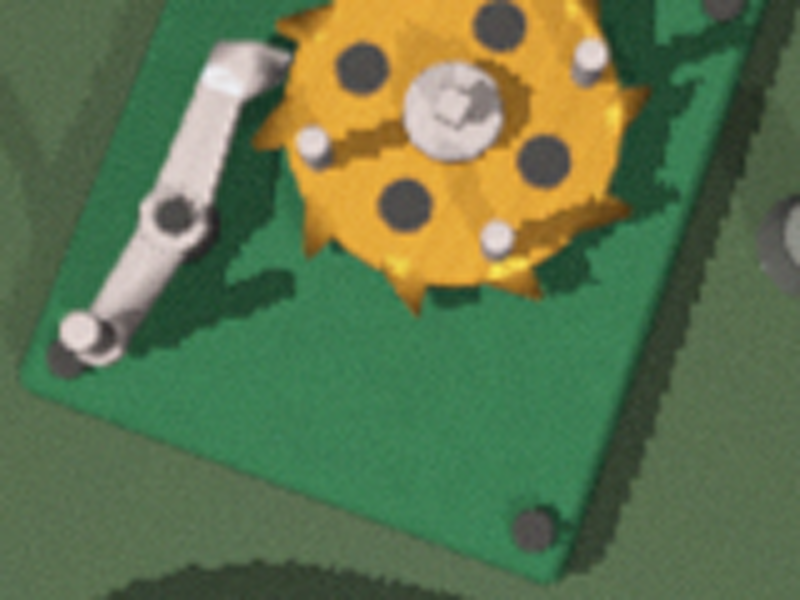

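View pics/scc.png

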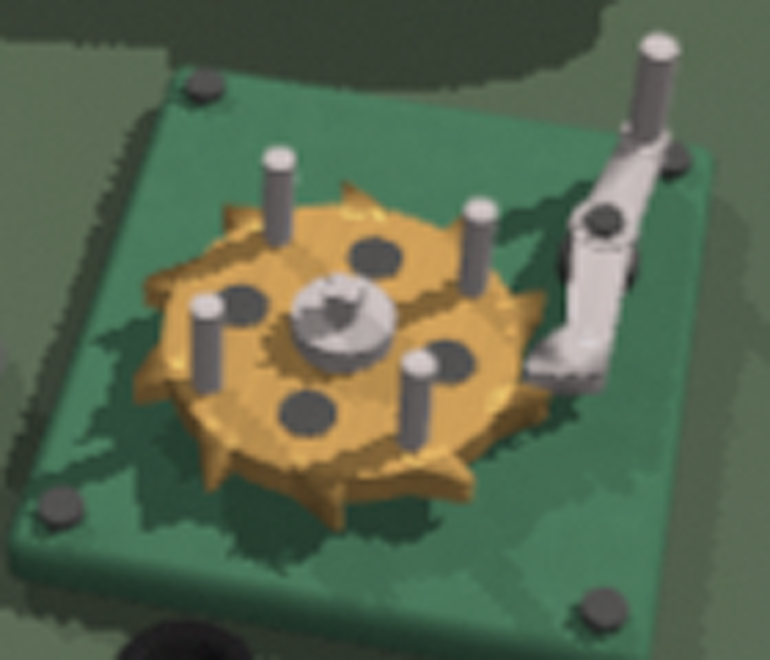

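```bash
cat > fit.py <<'E'
from h import *
from scipy.optimize import least_squares
T=[('p0',409,209),('p1',313,391),('p2',497,486),('p3',592,302),('post',80,577),('piv',175,463)]
S=[('p0',419,362),('p1',481,210),('p2',279,158),('p3',207,305),('post',659,46),('piv',603,218)]
obs=[('top',n,(x+.5)/5-.5+220,(y+.5)/5-.5+170) for n,x,y in T]+[('scene',n,(x+.5)/5.5-.5+280,(y+.5)/5.5-.5+200) for n,x,y in S]
def loc(n,w,p):
    if n[0]=='p' and n[1].isdigit():
        a=w+np.pi/4+np.pi/2*int(n[1]);return np.array([.045*np.cos(a),.045*np.sin(a),.075])
    if n=='piv': return np.array([-.062,.072,.042])
    a=np.arctan2(8,-44)+p;r=.0447;return np.array([-.062+r*np.cos(a),.072+r*np.sin(a),.080])
def world(q,n):
    x,y,t,w,p=q;l=loc(n,w,p);c,s=np.cos(t),np.sin(t)
    return np.array([x+c*l[0]-s*l[1],y+s*l[0]+c*l[1],l[2]])
if __name__=='__main__':
  for cams in (['top'],['scene'],['top','scene']):
    O=[o for o in obs if o[0] in cams]
    f=lambda q:np.concatenate([proj(c,world(q,n))-[u,v] for c,n,u,v in O])
    r=least_squares(f,[.5,0,-.3,-.1,0]);print(cams,r.x.round(4),np.abs(r.fun).max().round(2))
E
python3 fit.py
python3 - <<'E'
from h import *
for n,u,v,z in [('oil_cup',346,182,.026),('barrel',273,158,.026),('loupe',385,267,.036)]:print(n,ray('top',u,v,z))
E
```

```text
['top'] [ 0.6278 -0.0237 -0.362  -0.1136  0.0185] 0.53
['scene'] [ 0.6272 -0.0245 -0.339  -0.1388 -0.0328] 0.42
['top', 'scene'] [ 0.6276 -0.0241 -0.3538 -0.1229 -0.0011] 1.05
oil_cup [ 0.73270161 -0.08341788  0.026     ]
barrel [0.7740741  0.03942488 0.026     ]
loupe [ 0.58854074 -0.14388046  0.036     ]
```

```bash
cat >> h.py <<'E'
from scipy.spatial.transform import Rotation as Rn
WX,WY,WT=.6276,-.0241,-.3538
Rw=np.array([[np.cos(WT),-np.sin(WT),0],[np.sin(WT),np.cos(WT),0],[0,0,1]])
def w2world(p): return Rw@np.array(p)+[WX,WY,0]
def show():
    s=get_state();R=Rn.from_rotvec(s['tool_rot']).as_matrix()
    lp=Rw.T@(s['position']-[WX,WY,0])
    print('t',round(s['time'],2),'tcp world',s['position'].round(4),'winder mm',(lp*1e3).round(1),'F winder',(Rw.T@s['ft_force']).round(1),'grip',round(s['grip_width'],3))
    print('tool axes in winder (cols)\n',(Rw.T@R).round(3));return s,R,lp
def togo(p):  # winder-frame target (m) -> tool shift cm
    s,R,lp=show();d=np.array(p)-lp;print('tool shift cm',(R.T@Rw@d*100).round(2))
E
python3 -c "
from h import *
show()
for p in [(-.106,.080,.08),(-.106,.105,.07)]:print(w2world(p))"
```

```text
t 0.1 tcp world [0.2324 0.6065 0.2406] winder mm [-589.2  454.7  240.6] F winder [-0.1 -0.8 -0. ] grip 1.003
tool axes in winder (cols)
 [[ 0.    -1.     0.012]
 [-0.002  0.012  1.   ]
 [-1.    -0.    -0.002]]
[0.55588253 0.08767032 0.08      ]
[0.56454415 0.11112189 0.07      ]
```

Emit:
jog_arm([
  [0, 0, 0, 0, -4.8, -3.4, 0],
  [0, 0, 0, 0, -4.8, -3.4, 0],
  [0, 0, 0, 0, -4.8, -3.4, 0],
  [0, 0, 0, 0, -4.8, -3.4, 0],
  [0, 0, 0, 0, -4.8, -3.4, 0],
  [0, 0, 0, 0, -4.8, -3.4, 0],
  [0, 0, 0, 0, -4.8, -3.4, 0],
  [0, 0, 0, 0, -4.8, -3.4, 0],
  [0, 0, 0, 0, -4.8, -3.4, 0],
  [0, 0, 0, 0, 0, 0, 0],
], squeeze=10)

```text
time: 1.35
position: [0.5288, 0.1605, 0.2413]
tool_rot: [-0.93, 1.365, 0.926]
ft_force: [0.0, -0.2, 0.4]
grip_width: 0.022
```

```bash
python3 -c "
from h import *
togo([-.106,.114,.12])"
```

```text
t 1.35 tcp world [0.5288 0.1605 0.2413] winder mm [-156.6  138.9  241.3] F winder [ 0.1 -0.2  0.4] grip 0.022
tool axes in winder (cols)
 [[ 0.002 -1.     0.022]
 [-0.002  0.022  1.   ]
 [-1.    -0.002 -0.002]]
tool shift cm [12.15 -5.09 -2.35]
```

Emit:
jog_arm([
  [0, 0, 0, 4, -2.5, -1.1, 0],
  [0, 0, 0, 4, -2.5, -1.1, 0],
  [0, 0, 0, 4, 0, 0, 0],
  [0, 0, 0, 0, 0, 0, 0],
])

```text
time: 1.85
position: [0.5621, 0.1286, 0.118]
tool_rot: [-0.935, 1.368, 0.94]
ft_force: [-0.5, 1.4, 0.5]
grip_width: 0.007
```

```bash
python3 -c "
from h import *
togo([-.106,.114,.07])
im,d=get_image('top');crop(im,200,170,160,120,5,'pics/a1.png')
im,d=get_image('scene');crop(im,280,170,160,120,5,'pics/a2.png')"
```

```text
t 1.85 tcp world [0.5621 0.1286 0.118 ] winder mm [-114.3  120.6  118. ] F winder [-0.9  1.1  0.5] grip 0.007
tool axes in winder (cols)
 [[-0.007 -1.     0.011]
 [-0.005  0.011  1.   ]
 [-1.     0.006 -0.005]]
tool shift cm [ 4.8  -0.87 -0.62]
```

View pics/a1.png

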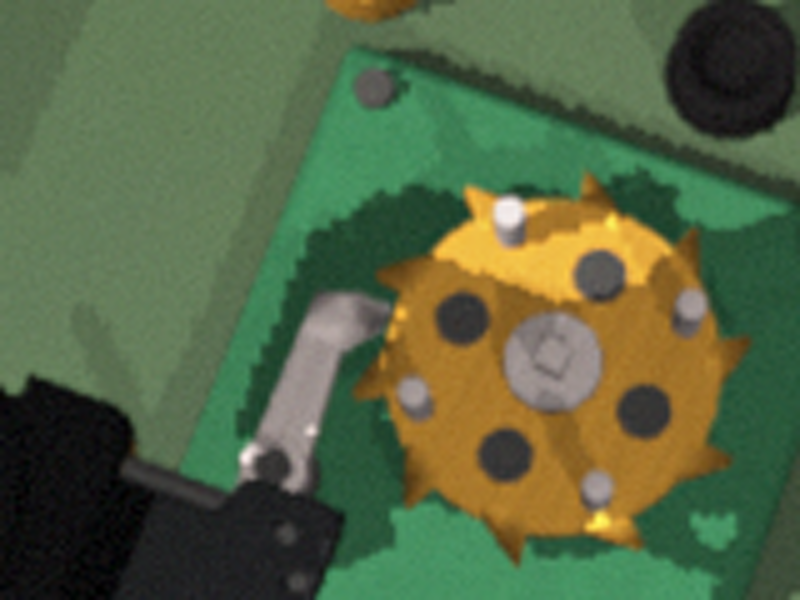

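View pics/a2.png

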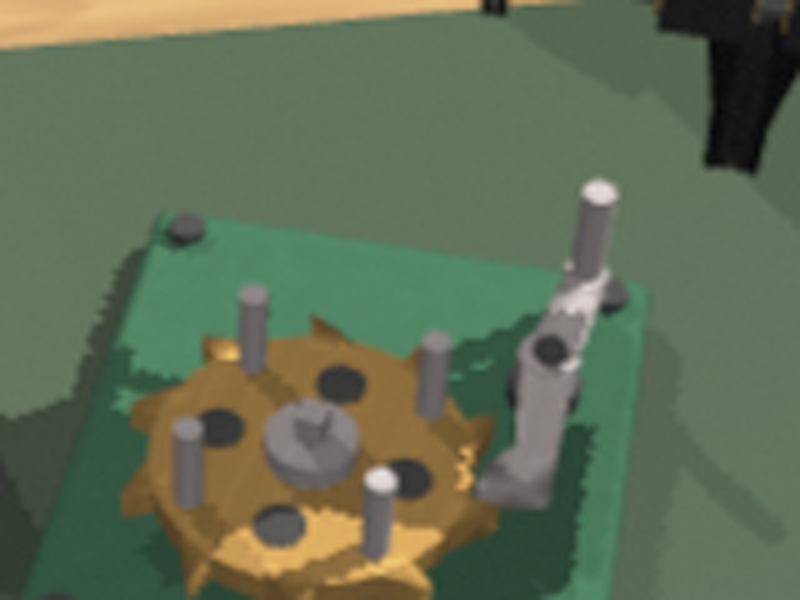

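The scene view shows the closed fingertips at crop (733,165), to the +y side of the post top (598,193), with nothing between them. I'll descend and close in.

Emit:
jog_arm([
  [0, 0, 0, 2.5, -0.8, 0, 0],
  [0, 0, 0, 2.3, 0, 0, 0],
  [0, 0, 0, 0, 0, -0.7, 0],
  [0, 0, 0, 0, 0, 0, 0],
])

```text
time: 2.45
position: [0.5713, 0.1187, 0.0758]
tool_rot: [-0.936, 1.358, 0.934]
ft_force: [0.0, 0.3, 0.6]
grip_width: 0.008
```

```bash
python3 -c "
from h import *
togo([-.106,.101,.07])
im,d=get_image('top');crop(im,200,170,160,120,5,'pics/b1.png')
im,d=get_image('scene');crop(im,280,170,160,120,5,'pics/b2.png')"
```

```text
t 2.45 tcp world [0.5713 0.1187 0.0758] winder mm [-102.2  114.4   75.8] F winder [-0.1  0.3  0.6] grip 0.008
tool axes in winder (cols)
 [[ 0.002 -1.     0.013]
 [ 0.002  0.013  1.   ]
 [-1.    -0.002  0.002]]
tool shift cm [ 0.57  0.36 -1.35]
```

View pics/b2.png

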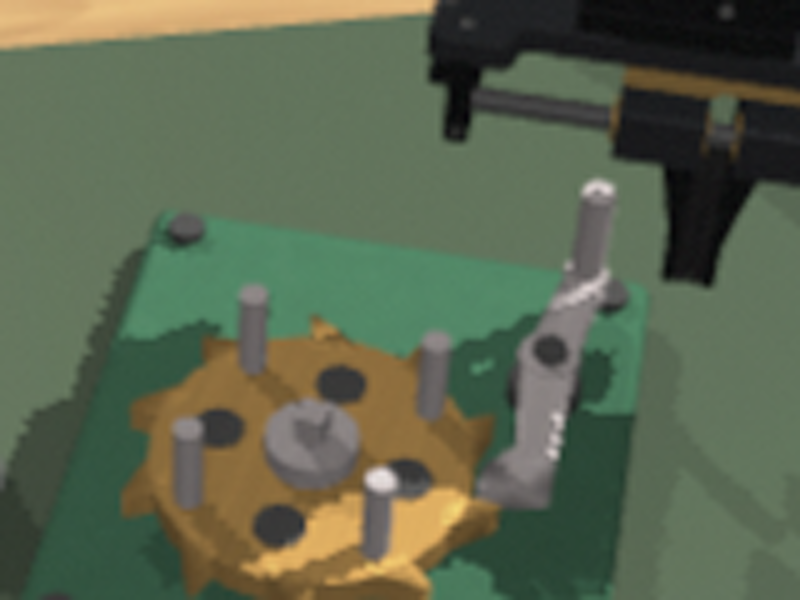

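Emit:
jog_arm([
  [0, 0, 0, 0.5, 0.3, -0.8, 0],
  [0, 0, 0, 0, 0, -0.6, 0],
  [0, 0, 0, 0, 0, -0.6, 0],
  [0, 0, 0, 0, 0, -0.5, 0],
  [0, 0, 0, 0, 0, -0.5, 0],
  [0, 0, 0, 0, 0, 0, 0],
])

```text
time: 3.3
position: [0.5568, 0.0913, 0.0687]
tool_rot: [-0.936, 1.361, 0.935]
ft_force: [-0.3, 1.2, 0.1]
grip_width: 0.002
```

```bash
python3 -c "
from h import *
togo([-.106,.076,.07])
im,d=get_image('scene');crop(im,280,170,160,120,5,'pics/c2.png')"
```

```text
t 3.3 tcp world [0.5568 0.0913 0.0687] winder mm [-106.4   83.7   68.7] F winder [-0.7  1.1  0.1] grip 0.002
tool axes in winder (cols)
 [[ 0.    -1.     0.012]
 [-0.     0.012  1.   ]
 [-1.    -0.    -0.   ]]
tool shift cm [-0.13 -0.05 -0.77]
```

View pics/c2.png

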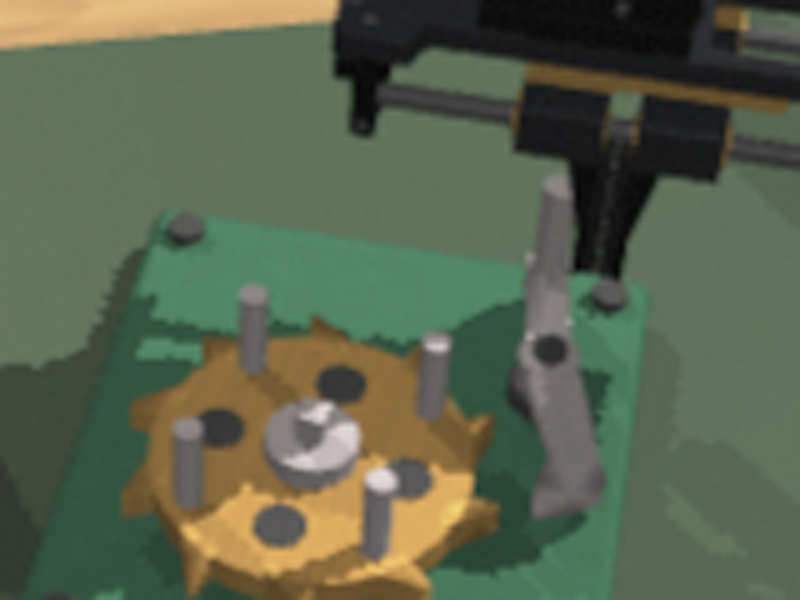

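The nose at crop (565,495) is now well clear of the teeth, and the post top has moved to (557,184).

```bash
python3 -c "
from h import *
def ang(cx,cy):
    p=ray('scene',(cx+.5)/5-.5+280,(cy+.5)/5-.5+170,.08);l=Rw.T@(p-[WX,WY,0]);a=np.arctan2(l[1]-.072,l[0]+.062)
    return l.round(4),(a-np.arctan2(8,-44))%(2*np.pi)
print(ang(557,184),ang(598,191))"
```

```text
(array([-0.1068,  0.0646,  0.08  ]), np.float64(0.344573700885511)) (array([-0.1063,  0.0789,  0.08  ]), np.float64(0.026314010007676636))
```

Emit:
jog_arm([
  [0, 0, 0, 0, 0, -0.4, 0],
  [0, 0, 0, 0, 0, 0, 0],
  [0, 0, 0, 0, 0, 1.5, 0],
  [0, 0, 0, 0, 0, 2, 0],
  [0, 0, 0, -3, 0, 0, 0],
  [0, 0, 0, -3, 0, 0, 0],
  [0, 0, 0, 0, 0, 0, 0],
])

```text
time: 4.22
position: [0.5701, 0.1229, 0.1311]
tool_rot: [-0.937, 1.355, 0.935]
ft_force: [-0.3, 0.6, 0.6]
grip_width: 0.004
```

```bash
python3 -c "
from h import *
from fit import world
show()
im,d=get_image('scene');crop(im,280,170,160,120,5,'pics/d2.png')
for w in (-.12,.2,.52):
  for k in range(4):
    p=Rw.T@(world((WX,WY,WT,w,0),'p%d'%k)-[WX,WY,0]);print(w,k,(p*1e3).round(1))
"
```

```text
t 4.22 tcp world [0.5701 0.1229 0.1311] winder mm [-104.9  117.9  131.1] F winder [-0.5  0.5  0.6] grip 0.004
tool axes in winder (cols)
 [[ 0.004 -1.     0.01 ]
 [ 0.003  0.01   1.   ]
 [-1.    -0.004  0.003]]
-0.12 0 [35.4 27.8 75. ]
-0.12 1 [-27.8  35.4  75. ]
-0.12 2 [-35.4 -27.8  75. ]
-0.12 3 [ 27.8 -35.4  75. ]
0.2 0 [24.9 37.5 75. ]
0.2 1 [-37.5  24.9  75. ]
0.2 2 [-24.9 -37.5  75. ]
0.2 3 [ 37.5 -24.9  75. ]
0.52 0 [11.8 43.4 75. ]
0.52 1 [-43.4  11.8  75. ]
0.52 2 [-11.8 -43.4  75. ]
0.52 3 [ 43.4 -11.8  75. ]
```

View pics/d2.png

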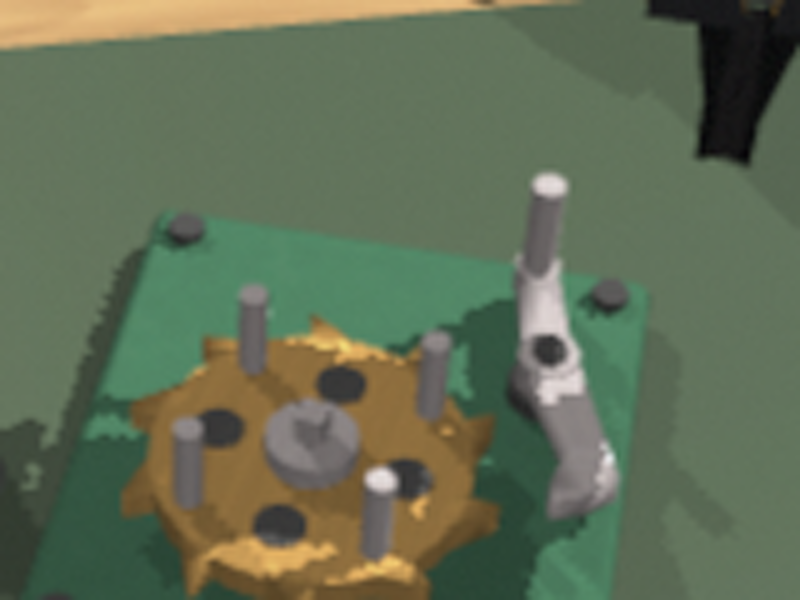

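Pawl is at about 0.41 and stays lifted; the wheel hasn't moved. Next I'll push pin3, crop (188,430), from its −y side.

Emit:
jog_arm([
  [0, 0, 0, 0, -3.4, -4.7, 0],
  [0, 0, 0, 0, -3.4, -4.7, 0],
  [0, 0, 0, 0, -3.4, -4.7, 0],
  [0, 0, 0, 0, -3.4, -4.7, 0],
  [0, 0, 0, 0, 0, 0, 0],
])

```text
time: 4.9
position: [0.6269, -0.1103, 0.1272]
tool_rot: [-0.931, 1.368, 0.927]
ft_force: [-0.7, -0.2, 0.1]
grip_width: 0.004
```

```bash
python3 -c "
from h import *
togo([.031,-.068,.068])"
```

```text
t 4.9 tcp world [ 0.6269 -0.1103  0.1272] winder mm [ 29.2 -81.1 127.2] F winder [-0.6 -0.4  0.1] grip 0.004
tool axes in winder (cols)
 [[-0.    -1.     0.021]
 [-0.005  0.021  1.   ]
 [-1.     0.    -0.005]]
tool shift cm [ 5.91 -0.15  1.34]
```

Emit:
jog_arm([
  [0, 0, 0, 3, 0, 0, 0],
  [0, 0, 0, 2.8, 0, 0, 0],
  [0, 0, 0, 0, 0, 0, 0],
])

```text
time: 5.28
position: [0.6251, -0.101, 0.067]
tool_rot: [-0.934, 1.365, 0.942]
ft_force: [-0.6, -0.2, -0.6]
grip_width: 0.008
```

```bash
python3 -c "
from h import *
togo([.031,-.055,.068])
im,d=get_image('scene');crop(im,260,170,160,120,5,'pics/e2.png')"
```

```text
t 5.28 tcp world [ 0.6251 -0.101   0.067 ] winder mm [ 24.3 -73.   67. ] F winder [-0.5 -0.4 -0.6] grip 0.008
tool axes in winder (cols)
 [[-0.007 -1.     0.01 ]
 [-0.001  0.01   1.   ]
 [-1.     0.007 -0.001]]
tool shift cm [-0.11 -0.65  1.81]
```

View pics/e2.png

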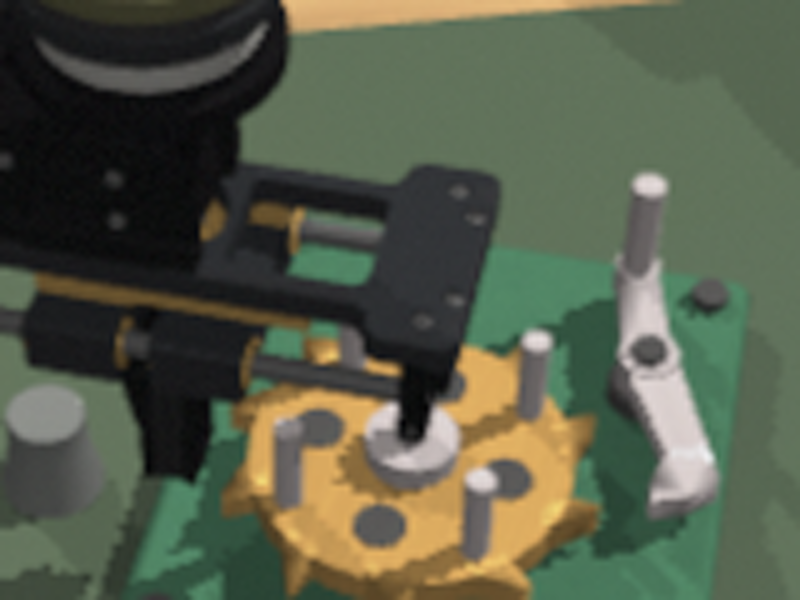

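The fingertip at crop (175,478) stands clear to the left of pin3 (288,430–505), and the pawl is still lifted. I'll push in stages.

Emit:
jog_arm([
  [0, 0, 0, 0, -0.7, 1, 0],
  [0, 0, 0, 0, 0, 0.7, 0],
  [0, 0, 0, 0, -0.2, 0.5, 0],
  [0, 0, 0, 0, -0.3, 0.5, 0],
  [0, 0, 0, 0, -0.3, 0.5, 0],
  [0, 0, 0, 0, 0, 0, 0],
])

```text
time: 6.08
position: [0.6529, -0.0815, 0.0709]
tool_rot: [-0.937, 1.363, 0.933]
ft_force: [-0.8, -4.8, 1.2]
grip_width: 0.006
```

```bash
python3 -c "
from h import *
togo([.041,-.030,.068])
im,d=get_image('scene');crop(im,260,170,160,120,5,'pics/f2.png')"
```

```text
t 6.08 tcp world [ 0.6529 -0.0815  0.0709] winder mm [ 43.7 -45.1  70.9] F winder [ 0.9 -4.8  1.2] grip 0.006
tool axes in winder (cols)
 [[ 0.001 -1.     0.014]
 [-0.003  0.014  1.   ]
 [-1.    -0.001 -0.003]]
tool shift cm [0.28 0.29 1.5 ]
```

View pics/f2.png

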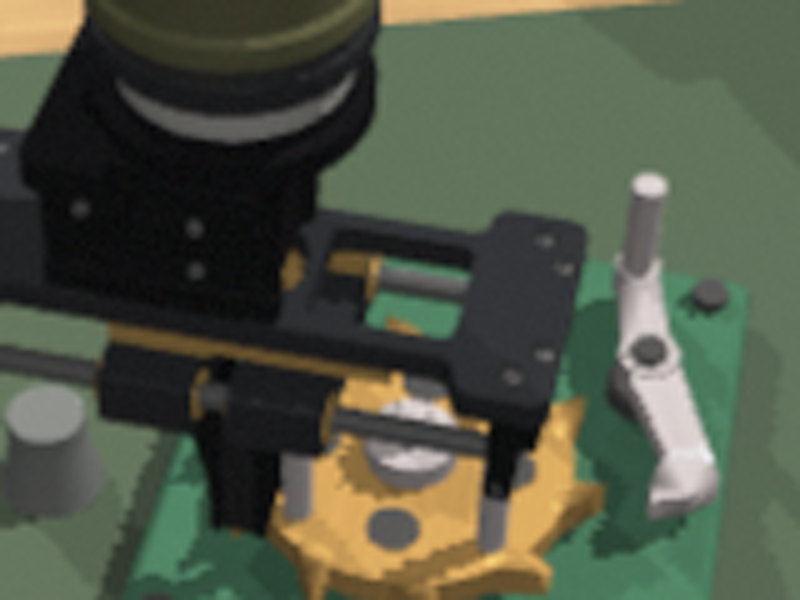

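Emit:
jog_arm([
  [0, 0, 0, 0, 0.1, 0.5, 0],
  [0, 0, 0, 0, 0.1, 0.5, 0],
  [0, 0, 0, 0, 0, 0.4, 0],
  [0, 0, 0, 0, 0, 0, 0],
])

```text
time: 6.62
position: [0.6587, -0.0776, 0.0714]
tool_rot: [-0.945, 1.365, 0.916]
ft_force: [7.1, -19.7, -6.3]
grip_width: 0.006
```

```bash
python3 -c "
from h import *
togo([.041,-.030,.068])
im,d=get_image('scene');crop(im,260,170,160,120,5,'pics/g2.png')
im,d=get_image('top');crop(im,220,170,160,120,5,'pics/g1.png')"
```

```text
t 6.62 tcp world [ 0.6587 -0.0776  0.0714] winder mm [ 47.8 -39.4  71.4] F winder [ 13.5 -16.1  -6.3] grip 0.006
tool axes in winder (cols)
 [[ 0.013 -1.     0.019]
 [-0.012  0.019  1.   ]
 [-1.    -0.013 -0.011]]
tool shift cm [0.32 0.7  0.94]
```

View pics/g2.png

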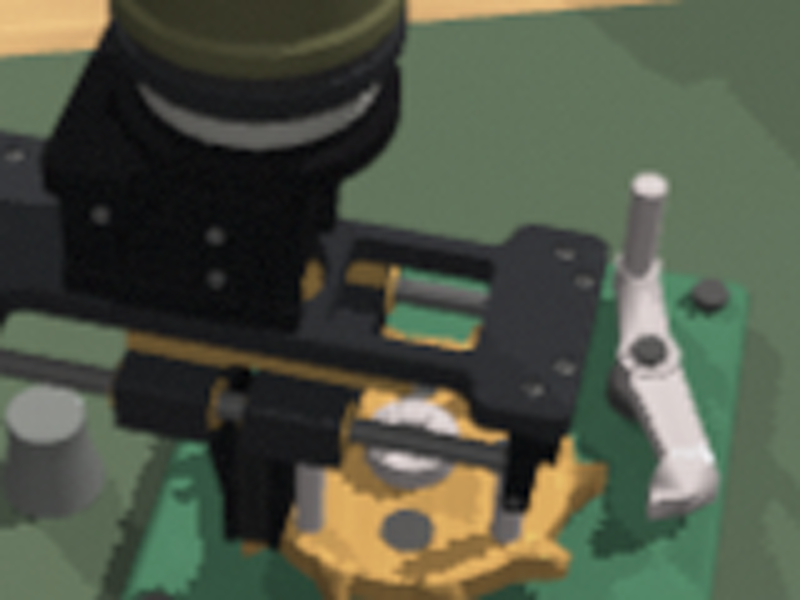

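View pics/g1.png

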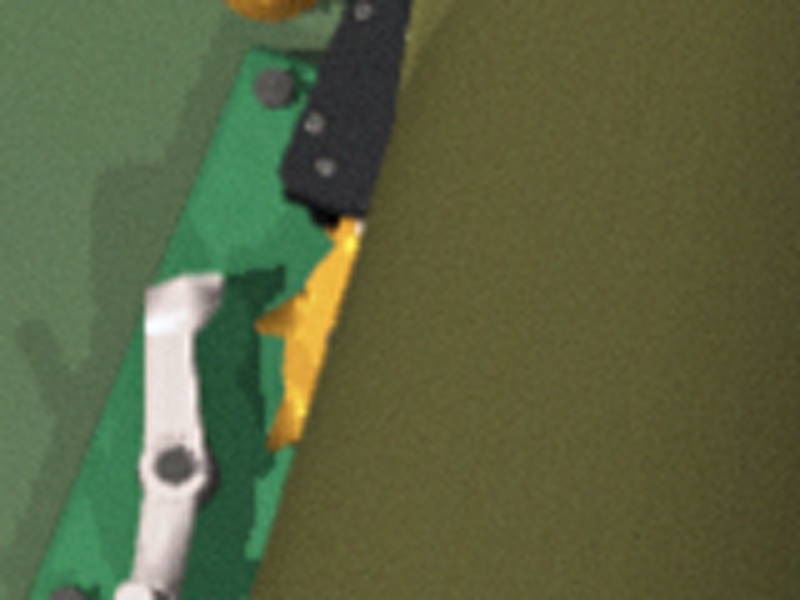

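The force of about 21 N with +x and −y components means the finger is bearing on pin3 by its corner, because it is too far out in x. I'll back off and re-centre.

Emit:
jog_arm([
  [0, 0, 0, 0, 0, -0.8, 0],
  [0, 0, 0, 0, 0, -1, 0],
  [0, 0, 0, 0, 0, 0, 0],
])

```text
time: 7.1
position: [0.6494, -0.0815, 0.0705]
tool_rot: [-0.934, 1.36, 0.936]
ft_force: [1.1, 0.5, -0.2]
grip_width: 0.004
```

```bash
python3 -c "
from h import *
show()
im,d=get_image('scene');crop(im,260,170,160,120,5,'pics/i2.png')
def l(cx,cy,z):
    p=ray('scene',(cx+.5)/5-.5+260,(cy+.5)/5-.5+170,z);return (Rw.T@(p-[WX,WY,0])*1e3).round(1)
print(l(310,530,.04),l(507,540,.04))"
```

```text
t 7.1 tcp world [ 0.6494 -0.0815  0.0705] winder mm [ 40.3 -46.3  70.5] F winder [ 0.9  0.9 -0.2] grip 0.004
tool axes in winder (cols)
 [[-0.001 -1.     0.013]
 [ 0.001  0.013  1.   ]
 [-1.     0.001  0.001]]
[ 39.  -26.4  40. ] [29.  36.5 40. ]
```

View pics/i2.png

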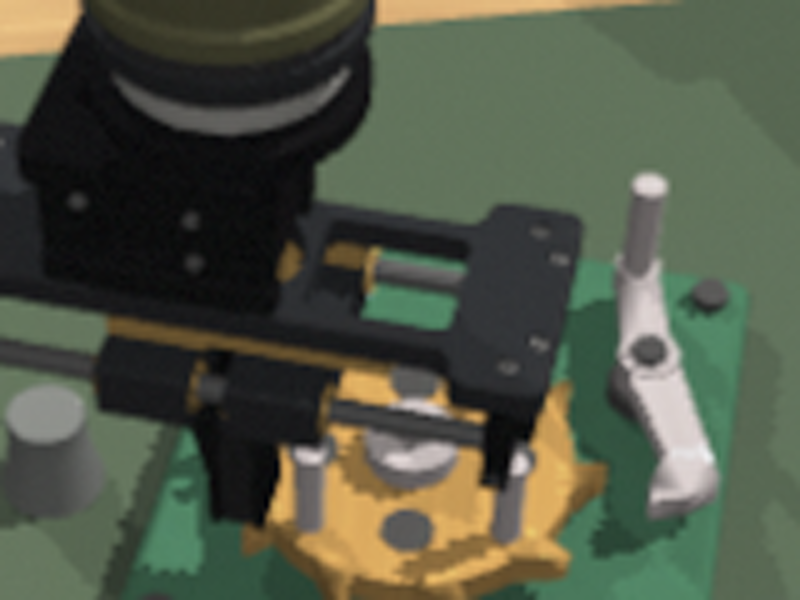

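Emit:
jog_arm([
  [0, 0, 0, 0.2, 0.6, -0.2, 0],
  [0, 0, 0, 0, 0, 0.6, 0],
  [0, 0, 0, 0, -0.1, 0.5, 0],
  [0, 0, 0, 0, -0.1, 0.4, 0],
  [0, 0, 0, 0, 0, 0, 0],
])

```text
time: 7.78
position: [0.6506, -0.0708, 0.0683]
tool_rot: [-0.937, 1.363, 0.933]
ft_force: [0.5, -5.2, -1.5]
grip_width: 0.003
```

```bash
python3 -c "
from h import *
show()
im,d=get_image('scene');crop(im,260,170,160,120,5,'pics/j2.png')"
```

```text
t 7.78 tcp world [ 0.6506 -0.0708  0.0683] winder mm [ 37.8 -35.8  68.3] F winder [ 2.3 -4.7 -1.5] grip 0.003
tool axes in winder (cols)
 [[ 0.001 -1.     0.013]
 [-0.003  0.013  1.   ]
 [-1.    -0.001 -0.003]]
```

View pics/j2.png

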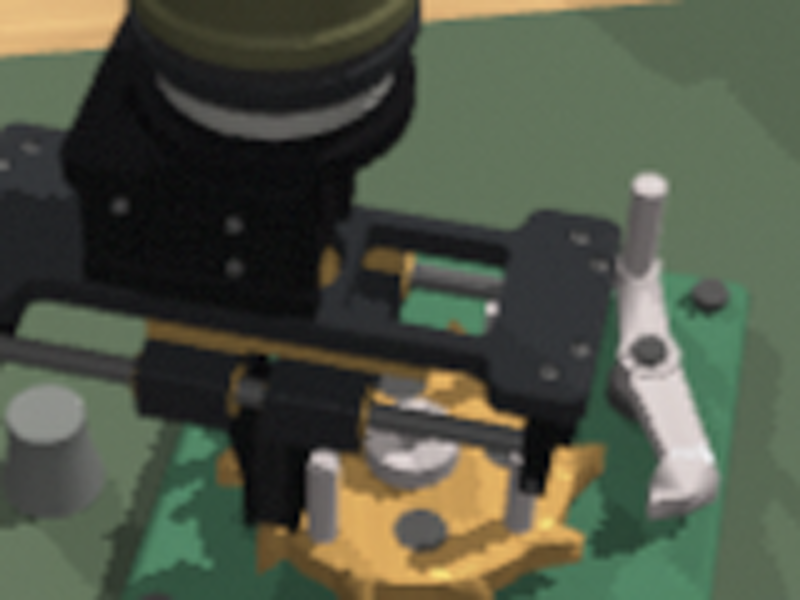

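```bash
cat >> h.py <<'E'
def l(cx,cy,z,x0=260,y0=170,f=5,cam='scene'):
    p=ray(cam,(cx+.5)/f-.5+x0,(cy+.5)/f-.5+y0,z);q=(Rw.T@(p-[WX,WY,0])*1e3);return q.round(1),np.degrees(np.arctan2(q[1],q[0])).round(1)
E
python3 -c "
from h import *
print(l(323,460,.075),l(323,535,.04))"
```

```text
(array([ 38.3, -22.3,  75. ]), np.float64(-30.2)) (array([ 40.1, -21.8,  40. ]), np.float64(-28.5))
```

Emit:
jog_arm([
  [0, 0, 0, 0, -0.1, 0.4, 0],
  [0, 0, 0, 0, -0.1, 0.4, 0],
  [0, 0, 0, 0, 0, 0.1, 0],
  [0, 0, 0, 0, 0, 0, 0],
])

```text
time: 8.32
position: [0.6565, -0.0642, 0.0688]
tool_rot: [-0.938, 1.362, 0.93]
ft_force: [0.9, -7.1, -1.5]
grip_width: 0.006
```

```bash
python3 -c "
from h import *
show()
im,d=get_image('scene');crop(im,260,170,160,120,5,'pics/k2.png')"
```

```text
t 8.32 tcp world [ 0.6565 -0.0642  0.0688] winder mm [ 41.  -27.6  68.8] F winder [ 3.3 -6.4 -1.5] grip 0.006
tool axes in winder (cols)
 [[ 0.003 -1.     0.014]
 [-0.004  0.014  1.   ]
 [-1.    -0.003 -0.004]]
```

View pics/k2.png

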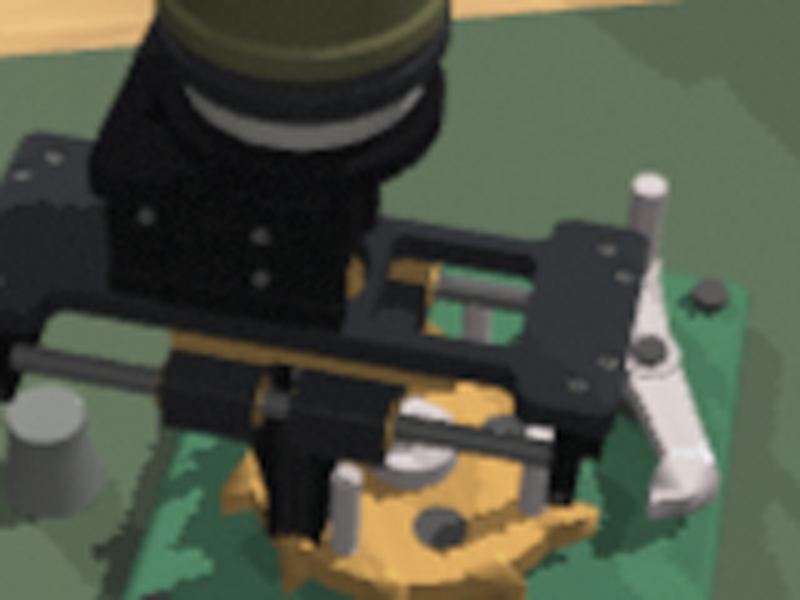

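```bash
python3 -c "
from h import *
print(l(347,473,.075),l(346,550,.04),l(538,440,.075),l(535,513,.04))"
```

```text
(array([ 41.9, -13.9,  75. ]), np.float64(-18.4)) (array([ 44.5, -13.3,  40. ]), np.float64(-16.6)) (array([15.2, 42. , 75. ]), np.float64(70.0)) (array([15.9, 43.6, 40. ]), np.float64(70.0))
```

Wheel is at about 0.46. I'll push about 2 mm more, then withdraw and lift.

Emit:
jog_arm([
  [0, 0, 0, 0, 0, 0.25, 0],
  [0, 0, 0, 0, 0, 0, 0],
  [0, 0, 0, 0, 0, -1.5, 0],
  [0, 0, 0, 0, 0, -1.5, 0],
  [0, 0, 0, -3, 0, -1, 0],
  [0, 0, 0, -3.5, 0, 0, 0],
  [0, 0, 0, 0, 0, -3, 0],
  [0, 0, 0, 0, 0, 0, 0],
])

```text
time: 9.38
position: [0.6304, -0.1273, 0.1343]
tool_rot: [-0.933, 1.362, 0.931]
ft_force: [0.6, 0.9, -0.2]
grip_width: 0.003
```

```bash
python3 -c "
from h import *
show()
im,d=get_image('scene');crop(im,260,170,160,120,5,'pics/m2.png')"
```

```text
t 9.38 tcp world [ 0.6304 -0.1273  0.1343] winder mm [ 38.4 -95.9 134.3] F winder [ 0.3  1.1 -0.2] grip 0.003
tool axes in winder (cols)
 [[ 0.001 -1.     0.017]
 [-0.001  0.017  1.   ]
 [-1.    -0.001 -0.001]]
```

View pics/m2.png

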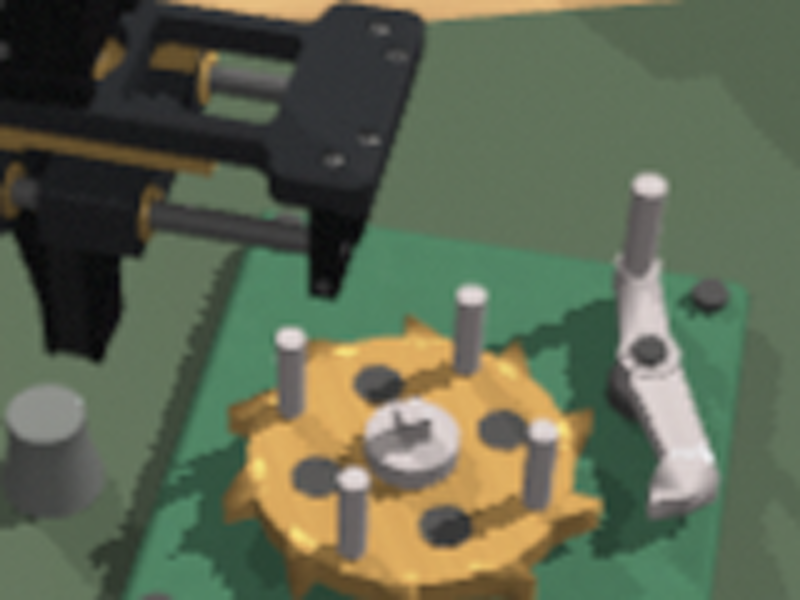

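```bash
python3 -c "
from h import *
for (x,y),a in zip([(542,430),(472,294),(290,337),(352,478)],(45,135,-135,-45)):
    q,t=l(x,y,.075);print(q,np.radians((t-a+180)%360-180).round(3))
"
```

```text
[10.8 42.5 75. ] 0.538
[-44.2  10.5  75. ] 0.553
[-11.3 -44.5  75. ] 0.536
[ 43.5 -11.9  75. ] 0.517
```

Wheel is at about 0.53 and the pawl is still lifted, post top at crop (649,185). Now I'll move to the −y side of the post.

Emit:
jog_arm([
  [0, 0, 0, 0, 3.6, 3.1, 0],
  [0, 0, 0, 0, 3.6, 3.1, 0],
  [0, 0, 0, 0, 3.6, 3.1, 0],
  [0, 0, 0, 0, 3.6, 3.1, 0],
  [0, 0, 0, 0, 0, 0, 0],
  [0, 0, 0, 0, 0, 0, 0],
])

```text
time: 10.18
position: [0.5415, 0.044, 0.1334]
tool_rot: [-0.937, 1.36, 0.936]
ft_force: [0.1, -0.0, 0.8]
grip_width: 0.004
```

```bash
python3 -c "
from h import *
togo([-.106,.028,.068])"
```

```text
t 10.18 tcp world [0.5415 0.044  0.1334] winder mm [-104.4   34.1  133.4] F winder [0.  0.  0.8] grip 0.004
tool axes in winder (cols)
 [[ 0.    -1.     0.011]
 [-0.     0.011  1.   ]
 [-1.    -0.    -0.   ]]
tool shift cm [ 6.54  0.16 -0.61]
```

Emit:
jog_arm([
  [0, 0, 0, 0, 0.1, -0.9, 0],
  [0, 0, 0, 3.2, 0, 0, 0],
  [0, 0, 0, 3.2, 0, 0, 0],
  [0, 0, 0, 0, 0, 0, 0],
])

```text
time: 10.68
position: [0.5353, 0.0336, 0.0673]
tool_rot: [-0.933, 1.367, 0.936]
ft_force: [-0.4, 0.3, -0.5]
grip_width: 0.008
```

```bash
python3 -c "
from h import *
show()
im,d=get_image('scene');crop(im,260,170,160,120,5,'pics/n2.png')"
```

```text
t 10.68 tcp world [0.5353 0.0336 0.0673] winder mm [-106.6   22.1   67.3] F winder [-0.5  0.2 -0.5] grip 0.008
tool axes in winder (cols)
 [[-0.004 -1.     0.015]
 [-0.004  0.015  1.   ]
 [-1.     0.004 -0.004]]
```

View pics/n2.png

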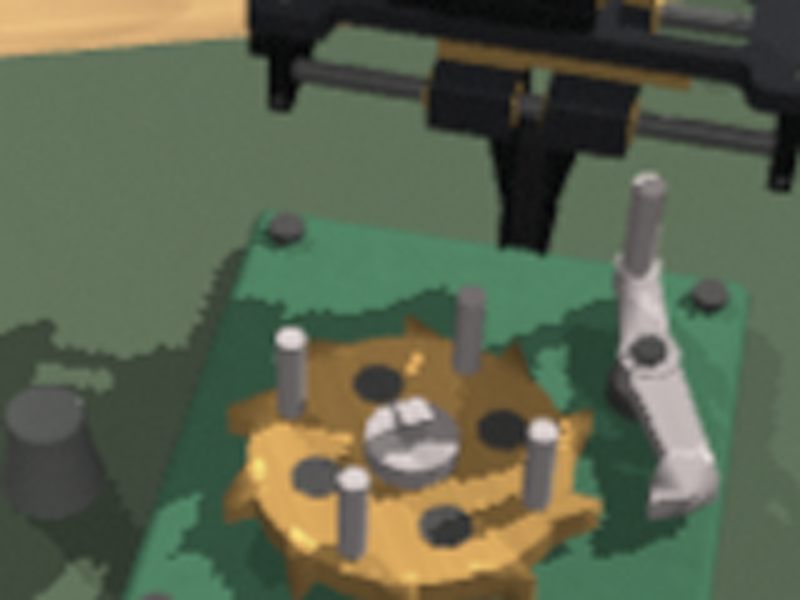

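The fingertip at crop (525,245) is left of the post (645,180–270). Pushing +y.

Emit:
jog_arm([
  [0, 0, 0, 0, 0, 0.8, 0],
  [0, 0, 0, 0, 0, 0.7, 0],
  [0, 0, 0, 0, 0, 0.6, 0],
  [0, 0, 0, 0, 0, 0.5, 0],
  [0, 0, 0, 0, 0, 0.5, 0],
  [0, 0, 0, 0, 0, 0.3, 0],
  [0, 0, 0, 0, 0, 0, 0],
])

```text
time: 11.6
position: [0.5495, 0.0679, 0.0693]
tool_rot: [-0.936, 1.36, 0.936]
ft_force: [-1.3, -1.2, -0.3]
grip_width: 0.005
```

```bash
python3 -c "
from h import *
show()
im,d=get_image('scene');crop(im,260,170,160,120,5,'pics/o2.png')"
```

```text
t 11.6 tcp world [0.5495 0.0679 0.0693] winder mm [-105.2   59.3   69.3] F winder [-0.8 -1.6 -0.3] grip 0.005
tool axes in winder (cols)
 [[-0.    -1.     0.012]
 [ 0.     0.012  1.   ]
 [-1.     0.     0.   ]]
```

View pics/o2.png

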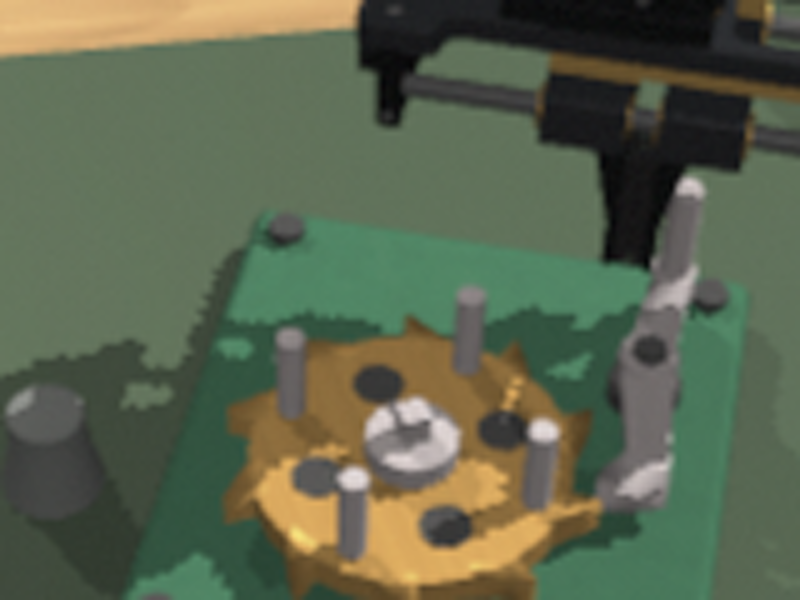

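The post is at crop (690,187) against (698,191) when seated, so about 3 mm remains. I'll push to the stop.

Emit:
jog_arm([
  [0, 0, 0, 0, 0, 0.3, 0],
  [0, 0, 0, 0, 0, 0.2, 0],
  [0, 0, 0, 0, 0, 0, 0],
])

```text
time: 12.02
position: [0.5514, 0.072, 0.0696]
tool_rot: [-0.936, 1.36, 0.936]
ft_force: [-2.3, -1.7, -0.4]
grip_width: 0.007
```

```bash
python3 -c "
from h import *
show()
im,d=get_image('scene');crop(im,260,170,160,120,5,'pics/q2.png')"
```

```text
t 12.03 tcp world [0.5514 0.072  0.0696] winder mm [-104.8   63.8   69.6] F winder [-1.6 -2.4 -0.4] grip 0.007
tool axes in winder (cols)
 [[ 0.    -1.     0.012]
 [-0.     0.012  1.   ]
 [-1.    -0.    -0.   ]]
```

View pics/q2.png

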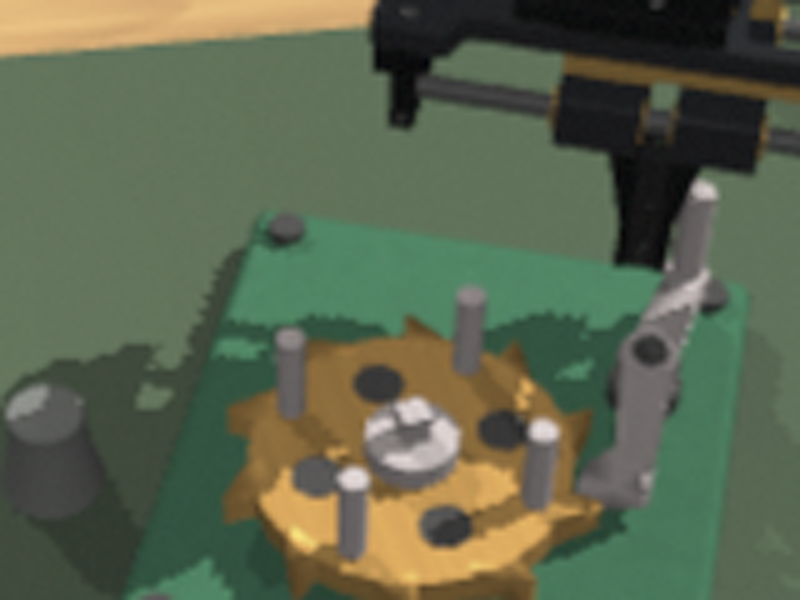

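Emit:
jog_arm([
  [0, 0, 0, 0, 0, 0.2, 0],
  [0, 0, 0, 0, 0, 0.2, 0],
  [0, 0, 0, 0, 0, 0, 0],
])

```text
time: 12.45
position: [0.5515, 0.0726, 0.0694]
tool_rot: [-0.936, 1.366, 0.934]
ft_force: [-6.3, -8.8, 3.7]
grip_width: 0.005
```

```bash
python3 -c "
from h import *
show()
im,d=get_image('scene');crop(im,260,170,160,120,5,'pics/r2.png')"
```

```text
t 12.45 tcp world [0.5515 0.0726 0.0694] winder mm [-104.9   64.4   69.4] F winder [ -2.9 -10.4   3.7] grip 0.005
tool axes in winder (cols)
 [[-0.002 -1.     0.014]
 [-0.005  0.014  1.   ]
 [-1.     0.002 -0.005]]
```

View pics/r2.png

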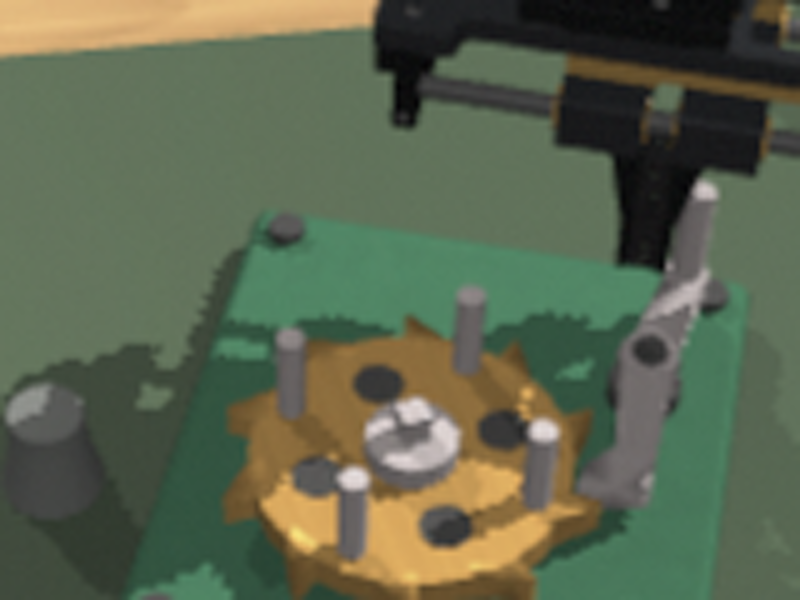

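Force rose to about 10 N with no further travel, so it has reached a stop. One slightly firmer press, then I'll back off and compare with the starting picture.

Emit:
jog_arm([
  [0, 0, 0, 0, 0, 0.3, 0],
  [0, 0, 0, 0, 0, 0, 0],
  [0, 0, 0, 0, 0, -1.5, 0],
  [0, 0, 0, 0, 0, -2, 0],
  [0, 0, 0, -3.2, 0, 0, 0],
  [0, 0, 0, -4, 0, 0, 0],
  [0, 0, 0, -4, 3, -4, 0],
  [0, 0, 0, 0, 4, -4, 0],
  [0, 0, 0, 0, 0, 0, 0],
  [0, 0, 0, 0, 0, 0, 0],
])

```text
time: 13.75
position: [0.4489, -0.0028, 0.1811]
tool_rot: [-0.935, 1.357, 0.935]
ft_force: [-0.1, 0.1, 0.5]
grip_width: 0.01
```

```bash
python3 -c "
from h import *
show()
im,d=get_image('scene');crop(im,260,170,160,120,5,'pics/s2.png');cv2.imwrite('pics/s3.png',im[...,::-1])
crop(np.load('scene0.npz')['im'],260,170,160,120,5,'pics/s0.png')
im,d=get_image('top');crop(im,220,170,160,120,5,'pics/s1.png')"
```

```text
t 13.75 tcp world [ 0.4489 -0.0028  0.1811] winder mm [-175.   -41.9  181.1] F winder [-0.2  0.1  0.5] grip 0.01
tool axes in winder (cols)
 [[ 0.002 -1.     0.012]
 [ 0.002  0.012  1.   ]
 [-1.    -0.002  0.002]]
```

View pics/s2.png

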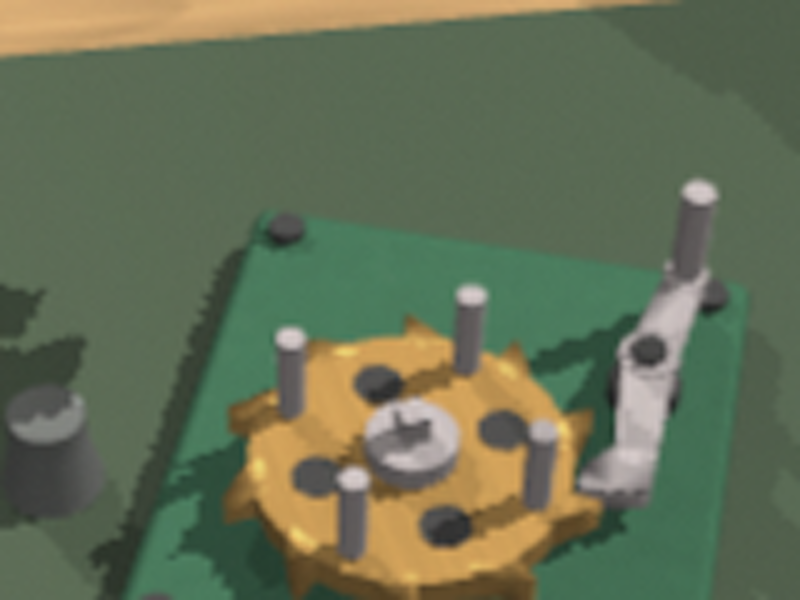

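View pics/s0.png

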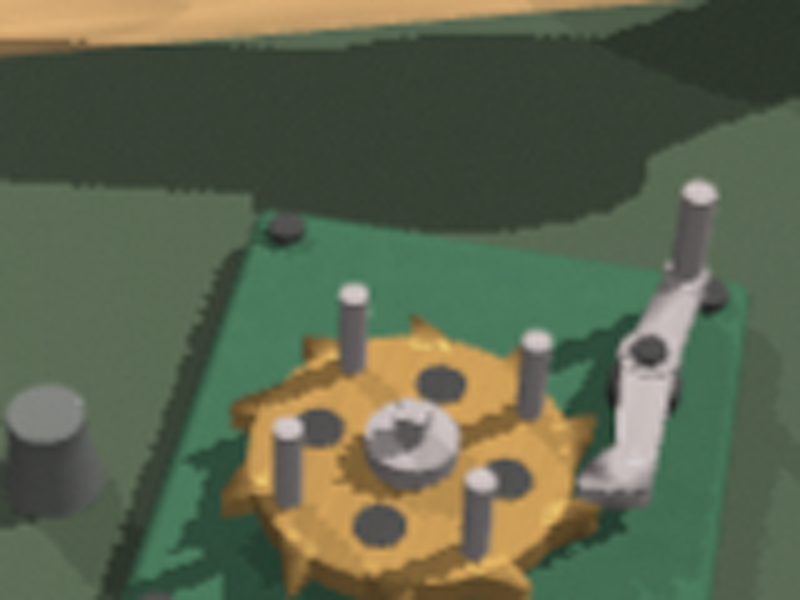

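View pics/s1.png

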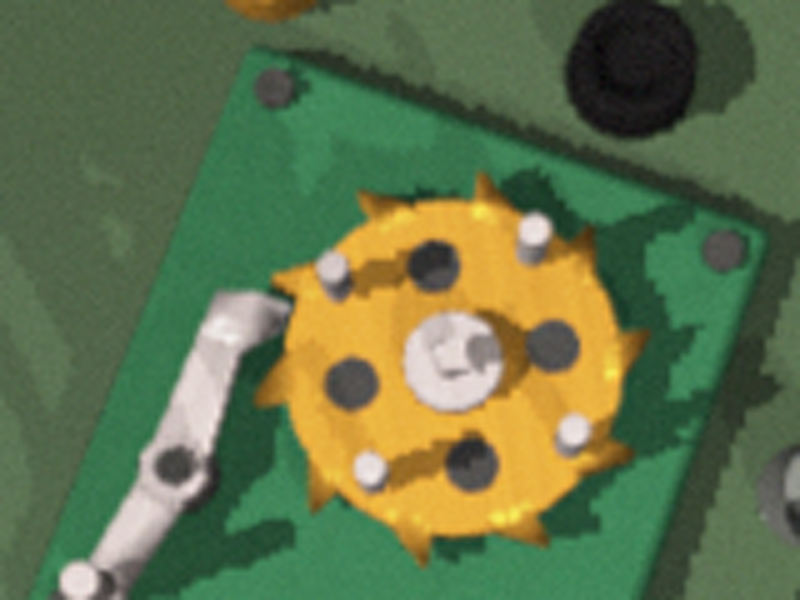

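View pics/s3.png

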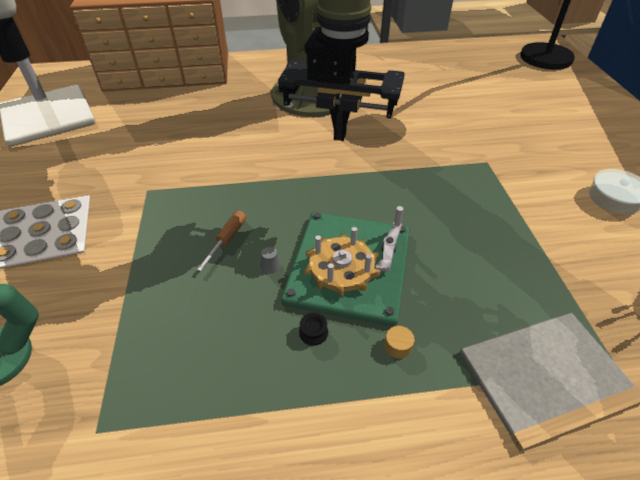

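The post at (699,193) and the nose at (580,488) match the starting picture, so the pawl is home. The wheel is unchanged at about 0.53, the loose things are where they were, and the arm is clear. Handing in.

```bash
python3 -c "
from bench import *
print(close_job())"
```

```text
the job is handed in; nothing more can be done
None
```

The wheel is now one tooth backward with the pawl fully home in the next notch, and I handed the job in at about 14 s of the 61 s allowed. The hand-in reports no verdict, so this rests on my own camera checks.

**What I did:** with the fingers closed, I pushed the post to −y, which lifted the pawl to about 0.4 rad. I then pushed pin3 to turn the wheel counter-clockwise. Last, I pushed the post back to +y against its stop. It stopped moving at about 10 N; I gave it one slightly firmer press, then lifted the arm clear.

**Last checks:**
- **Wheel:** the four pins gave 0.52 to 0.55 rad before seating, and their pixels did not change afterwards.
- **Pawl:** its post and nose sit at the same pixels as in the starting picture, so it is at about 0 rad.
- **Loose things:** they look unmoved. I compared them with the starting pictures by eye only and did not measure them.
- **Arm:** nothing is in contact, and the force reading is about 0.5 N.

**One push went wrong:** on the first push, the finger caught pin3 by its corner and the force rose to about 22 N. I backed off, re-centred and finished the push at 5 to 7 N.

**One disagreement:** the two cameras' starting fits differed by about 0.02 to 0.05 rad in wheel angle, plate angle and pawl angle. I used the fit to both cameras together.

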